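# Cover the anneal pot and draw a half-syringe of vapour

## Robot

A 6-joint arm with a two-finger parallel gripper is mounted at the origin on the work surface. World frame = base frame: x ahead of the robot, y to its left, z up, the work surface at z = 0. Lengths are in mm, angles in rad, forces in N, time in s.
With the tool pointing down it reaches from about 300 to 775 mm from the base axis. Payload 14.6 kg.
Tool frame: the origin (TCP) lies between the finger pads; the fingertips stand manip.finger_overhang ahead of it and the grasp point (between the pads) lies 2 mm behind it (manip.finger_overhang is the distance from the TCP to the fingertips, in mm); z points along the fingers, y is the direction in which the jaws open and shut (so a half turn about z gives the same grasp; the last joint's range is limited). The gripper opens to 94 mm and grips with 3 to 60 N. Pads are 16 mm wide; open, the fingers measure 119 mm over their backs; the gripper's body (75 mm by 177 mm) begins 78 mm behind the grasp point.
Start: joints at [1.033, 0.3, 1.521, -0, 1.321, -0.067], TCP at [249.476, 490.154, 222.446] pointing down, gripper open.
Joint ranges: [-3.03, 3.03], [-0.79, 2.21], [0.23, 2.52], [-1.04, 4.18], [0, 3.07], [-2.55, 2.55]. Speed limits (rad/s): [2.22, 2.22, 2.57, 3.14, 3.14, 3.14].

## Interface

Orientations are given as [roll, pitch, yaw] about the fixed x, y, z axes, in that order (R = Rz(yaw) Ry(pitch) Rx(roll)).
In Python, from cell import manip gives the robot as it stands.
- The arm moves only by the tool drive_tool, never from a script. Its argument "steps" is a list of rows, each an object with "delta_pos": the shift along the world's x, y, z in mm, a list of three; "yaw": the turn about the world's z in rad; "hand": the finger opening in mm, from 0 to 94. A call has 1 to 5 rows; each row shifts and turns the commanded pose from where the row before left it; what a row does not reach is not made up. A row lasts 1/12 s, in which the tool goes at most 41.7 mm and 7.16 degrees, less where a joint would pass 70% of its speed; a pose out of reach is approached as far as the arm can. A call is refused whole if a number of a shift passes 41.7 or a number of a turn 0.125, either way. A call with a gripper value outside its range is refused whole. The fingers move at their own pace and stop on an object; "squeeze" is the grip in N (left out, the last holds). Time passes only in rows, so rows that do not move let the fingers close. It gives the time, the measured TCP pose, the force and the opening at its end, in the units of the state.
- manip.read_state(): the state, without advancing time (a new reading comes with each control period).
- manip.camera(name): name is "scene" or "top"; returns a dict with "frame" (420x560x3 uint8, red, green, blue), "range_z" (420x560 float32, mm along the optical axis (not along the pixel's ray), 0 where there is no reading), "intrinsics" (3x3 intrinsics, pixels), "position" and "attitude" of the camera in the world. Camera axes: x right, y down, z forward; pixel columns grow to the right and rows downward; lengths in mm; the calibration is good to about 2 mm. A picture is of the moment at which its call begins.
- manip.sign_off(): hands the job in, once; it reports no verdict.
The state is a dict: "clock": time; "joints": joint angles; "qd": joint speeds; "effort": joint torques, N m; "eef_pos": TCP position; "eef_rot": TCP orientation; "wrist_force": force on the tool from outside, world axes, zero at the start; "moment": the same for the moment, N m; "finger_gap": finger opening in mm.
Only numpy, scipy, OpenCV 4.12 (cv2) and the standard library are available. Lean on these libraries where they do the work, as an engineer would, in place of code of your own. Each camera call takes 0.05 s, during which the arm holds its last target.

## Task

Set the loose white lid gently on the steel pot, lip inside and seated level on the rim, and let go of it. Then take the gas syringe's glass plunger by its knob and draw it straight up, without forcing it sideways against the barrel, until its lower end is level with the broad black ring half-way up the scale (50 mm above where it rests), and finish still gripping it steadily there, since it would sink back before the tap can be shut. Leave the other things on the bench alone.

Things in the scene. Friction and masses are not known exactly. Their poses are not given: they have to be found in the camera images.
- lid_center (a point): Centre (half-way up) of the loose white PTFE lid, round, 46 mm tall, z out of its top. Plate 112 mm across, spanning 16 to 11 mm below this point; under it a centring lip 85 mm across, 7 mm deep, on which it stands on the bench at the start; on top a round knob 28 mm across, spanning 5 mm below to 23 mm above this point, on a neck 6 mm high and 16 mm across.
- lid: The same lid, 0.18 to 0.29 kg; origin at the centre of its underside (bottom of the lip), 23 mm below lid_center. Lid, carrier and jar stand in three places to the right of the rig, in any order.
- pot_rim (a point): Centre of the open mouth of the steel pot, at rim height (72 mm above the bench). The pot is fixed on the rig: 100 mm across outside, mouth 92 mm, 55 mm deep. With the lid seated, lid_center is 16 mm above this point and the lip has about 3.5 mm play all round.
- rig: Sampling rig, fixed to the bench at varying place and yaw: aluminium plate 150 x 290 x 12 mm with the pot at 80 mm along -y and the upright glass syringe barrel at 80 mm along +y, joined by a steel line with a tap 66 mm high. Origin at the centre of the plate's underside, z up. A stand post 150 mm high, with clamps, stands 50 mm beyond the barrel's axis along +y.
- plunger_knob (a point): Centre of the round knob on top of the glass plunger: 36 mm across, 26 mm tall, 26 mm above the barrel's flange when the plunger rests. Grip it here. z is the plunger's axis, pointing up. Below the knob are a neck 22 mm across and 8 mm high, then the ground-glass shaft.
- plunger_end (a point): Centre of the flat lower end of the plunger, 143 mm below plunger_knob. Shaft 34.4 mm across, 122 mm long, in a bore of 36 mm. At the start it rests on the bore's floor, 50 mm below half_mark.
- plunger: The loose glass plunger, 0.16 kg or a little more or less; origin at its lower end. It slides freely and sinks back under its own weight when let go; pulled askew it rubs and jams on the barrel. It can turn about its axis.
- half_mark (a point): Point on the axis of the syringe barrel at the height of the broad black ring (4 mm wide) half-way up the scale, 100 mm above the bench; z is the bore's axis, upright.
- barrel_mouth (a point): Centre of the open top of the glass barrel, 167 mm above the bench, 67 mm above half_mark. The barrel is 42.4 mm across, with a flange 56 mm across at the top.
- carrier: Bystander: pale grey round single-wafer carrier, 84 mm across, 20 mm tall, no knob; origin under its centre.
- jar: Bystander: amber glass jar with black cap, 52 mm across, 72 mm tall; origin under its centre.
- flask: Bystander: grey plastic bottle, 80 mm across, 165 mm tall, far right; origin under its centre.
- carton: Bystander: dark carton, 115 x 215 x 80 mm, on the far left; origin under its centre.
There are look-alikes about, which are no part of the job. Of the things like the plunger, leave any that is purple; of the rest the smaller one is meant. Of the things that look like the lid, the smaller one is meant.

How it is judged:
By the outcome, as a careful person would: the job done as asked, in the order asked, and still so for the second after the job is handed in, while the arm keeps its last pose, push and grip.
It also fails if it takes over 58 s, if anything falls off the work surface, if the arm or the gripper's body presses on something with over 40 N, if the wrist force passes 120 N, or if a joint passes its speed limit or range.

## Working session

There is one attempt and no reset: what is moved stays moved. The work goes in short steps, Python scripts to look and compute and a tool call to move; the robot and the scene stay as the last step left them, time stands still between calls to the robot, and variables do not carry over. Pictures are saved under pics/ and viewed, and the job is handed in when it is done.

Besides the shell and the picture viewer there is one more tool, called as a command line: name --argument value ..., lists and objects as JSON in quotes. drive_tool: Moves the arm, as the interface text tells. Its arguments: {"type":"object","properties":{"steps":{"type":"array"},"squeeze":{"type":"number"}},"required":["steps"]}

```bash
ls; mkdir -p pics
python3 - <<'E'
from cell import manip
import cv2,numpy as np
print(manip.finger_overhang)
s=manip.read_state();print(s)
for n in("scene","top"):
    c=manip.camera(n);cv2.imwrite(f"pics/{n}0.png",c["frame"][:,:,::-1]);np.savez(f"{n}0.npz",**c)
    print(n,c["intrinsics"],c["position"],c["attitude"])
E
```

```text
pics
17.0
{'clock': 0.0, 'joints': array([ 1.03341187e+00,  3.00475852e-01,  1.52159383e+00, -1.22197697e-05,
        1.32072491e+00, -6.65975709e-02]), 'qd': array([ 0.00240492, -0.00165292,  0.00137846, -0.00072334, -0.00129103,
       -0.00084418]), 'effort': array([-1.31841629e-03, -5.31820321e+01, -3.52724648e+01,  7.07389601e-02,
        2.45460105e-02, -9.25675954e-05]), 'eef_pos': array([249.34644699, 489.94463783, 221.87832819]), 'eef_rot': array([-3.14039259e+00, -6.81773391e-05,  2.67080875e+00]), 'wrist_force': array([-0.49651365, -0.10820725,  0.17461256]), 'moment': array([ 0.02707977,  0.03302446, -0.00827868]), 'finger_gap': 94.06801180344928}
scene [[505.80715898   0.         284.23115183]
 [  0.         505.80715898 214.80144577]
 [  0.           0.           1.        ]] [1466.46798296 -117.03639769  936.79988324] [-2.23019771  0.00444743  1.47384031]
top [[453.90545919   0.         268.4869502 ]
 [  0.         453.90545919 203.85121746]
 [  0.           0.           1.        ]] [ 285.47540954   -9.62072402 1400.12942241] [-3.00864966  0.0109025  -1.57752808]
```

View pics/scene0.png

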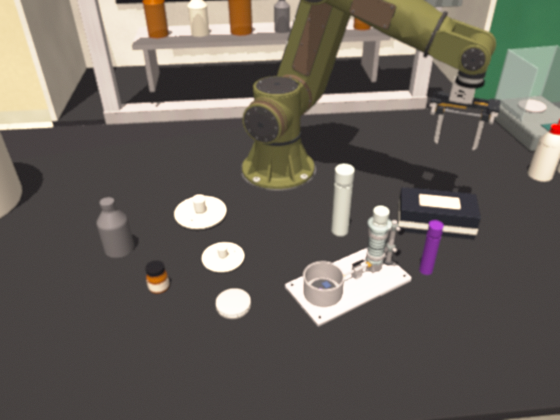

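View pics/top0.png

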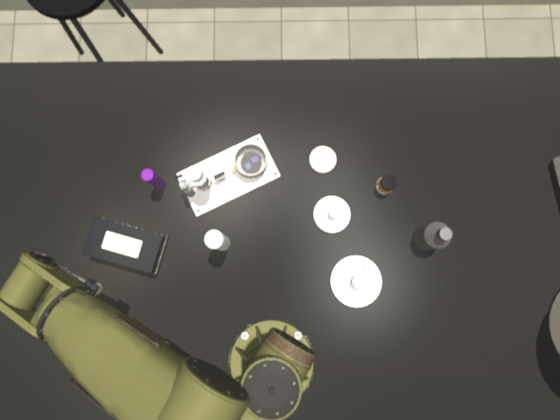

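Scene view: the lid-like things are the small plate with knob (223,256), a larger one (200,211), and the knobless carrier (233,303). The plunger-like things are the white-knobbed one on the rig (380,214), a taller loose one (343,175), and a purple one (434,228). The pot is at (323,284). By the description I want the small lid (223,256) and the rig's plunger (380,214). Next I'll check both in close crops and measure them.

```bash
cat > h.py <<'E'
import numpy as np,cv2
from scipy.spatial.transform import Rotation as Ro
def R(c): return Ro.from_euler('xyz',c["attitude"]).as_matrix()
def cloud(c):
    K=c["intrinsics"];z=c["range_z"].astype(float);v,u=np.indices(z.shape)
    p=np.stack([(u-K[0,2])/K[0,0]*z,(v-K[1,2])/K[1,1]*z,z],-1)
    w=p@R(c).T+c["position"];w[z==0]=np.nan;return w
def ray(c,u,v,h):
    K=c["intrinsics"];d=R(c)@np.array([(u-K[0,2])/K[0,0],(v-K[1,2])/K[1,1],1]);o=np.array(c["position"])
    return o+d*(h-o[2])/d[2]
def proj(c,P):
    q=(np.atleast_2d(P)-c["position"])@R(c);K=c["intrinsics"]
    return np.c_[q[:,0]/q[:,2]*K[0,0]+K[0,2],q[:,1]/q[:,2]*K[1,1]+K[1,2]]
E
python3 - <<'E'
from h import *
t=dict(np.load("top0.npz"));s=dict(np.load("scene0.npz"))
a=cv2.resize(t["frame"][120:260,130:280],None,fx=2.66,fy=2.66,interpolation=3)
b=cv2.resize(s["frame"][190:330,270:420],None,fx=2.66,fy=2.66,interpolation=3)
d=cv2.resize(t["frame"][140:310,290:400],(250,372),interpolation=3) 
e=cv2.resize(s["frame"][190:325,130:280],(400,372),interpolation=3)
cv2.imwrite("pics/crop1.png",np.hstack([a,b])[:,:,::-1]);cv2.imwrite("pics/crop2.png",np.hstack([d,e])[:,:,::-1])
for n,c in(("top",t),("scene",s)):
    w=cloud(c);print(n,np.isfinite(w[...,0]).mean())
    pts={"top":[(332,214),(320,205),(356,281),(250,162),(198,178),(215,240),(149,176),(323,159),(200,210),(300,250)],"scene":[(223,256),(223,250),(323,284),(380,214),(343,175),(434,228),(233,303),(320,312)]}[n]
    for u,v in pts: print(u,v,w[v,u].round(1))
E
```

```text
top 0.9958928571428571
332 214 [ 434.4 -186.2   46.3]
320 205 [ 466.3 -154.4   12.1]
356 281 [ 236.4 -249.6   56.8]
250 162 [600.3  60.4  26.6]
198 178 [516.9 190.9 204.9]
215 240 [350.2 142.9 211.4]
149 176 [533.6 337.  154.1]
323 159 [ 609.3 -166.    19.9]
200 210 [453.8 215.7  12.1]
300 250 [329.3 -91.5  -2.5]
scene 0.9959566326530612
223 256 [ 456.1 -186.9   24.3]
223 250 [ 453.9 -185.4   43.6]
323 284 [589.5  61.2  28.4]
380 214 [546.9 196.5 205.2]
343 175 [377.  140.1 208. ]
434 228 [555.6 333.1 158.2]
233 303 [ 621.6 -163.5   19.1]
320 312 [664.4  42.8  11.5]
```

View pics/crop1.png

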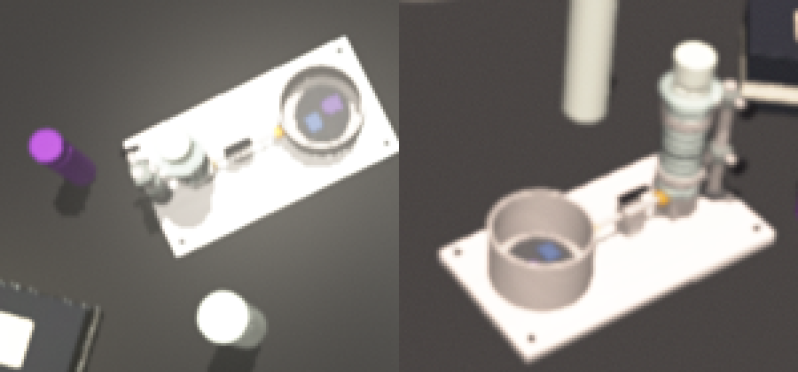

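View pics/crop2.png

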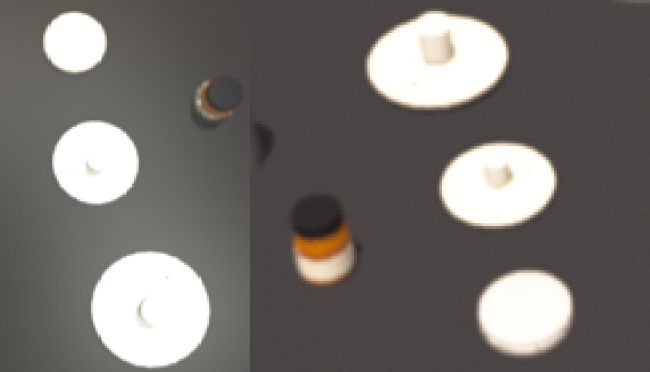

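The crops confirm the choice: the small lid with its knob stands between the carrier and the larger lid. The rig's plunger is the narrower white-knobbed one in the barrel. Next I'll measure the positions.

```bash
cat > m.py <<'E'
from h import *
def near(w,xy,r,z0,z1):
    return (np.hypot(w[...,0]-xy[0],w[...,1]-xy[1])<r)&(w[...,2]>z0)&(w[...,2]<z1)
def ell(c,m,h):
    cn=max(cv2.findContours(m.astype(np.uint8),0,cv2.CHAIN_APPROX_NONE)[0],key=cv2.contourArea)
    P=np.array([ray(c,u,v,h)[:2] for u,v in cn[:,0]])
    (x,y),r=cv2.minEnclosingCircle(P.astype(np.float32))
    A=np.c_[2*P,np.ones(len(P))];s=np.linalg.lstsq(A,(P**2).sum(1),rcond=None)[0]
    return s[:2].round(1),np.sqrt(s[2]+s[0]**2+s[1]**2).round(1),(round(x,1),round(y,1),round(r,1)),len(P)
if __name__=="__main__":
  for n in("top","scene"):
    c=dict(np.load(n+"0.npz"));w=cloud(c)
    print(n,"bench",np.nanmedian(w[...,2][near(w,(300,-80),60,-20,20)]))
    m=near(w,(440,-187),70,5,60);print("lid plate",ell(c,m,12))
    m=near(w,(440,-187),40,30,60);print("lid knob",w[m].mean(0).round(1),np.median(w[m][:,2]), ell(c,m,46) )
    m=near(w,(595,61),65,62,82);print("pot rim",ell(c,m,72))
    m2=near(w,(530,195),25,182,215);print("plunger knob",w[m2].mean(0).round(1),ell(c,m2,206))
    m=near(w,(530,195),40,160,175);print("flange",w[m].mean(0).round(1),ell(c,m|m2,167))
    g=c["frame"].min(2)>120
    m=near(w,(560,125),190,4,20);
    cn=max(cv2.findContours(m.astype(np.uint8),0,cv2.CHAIN_APPROX_NONE)[0],key=cv2.contourArea)
    P=np.array([ray(c,u,v,12)[:2] for u,v in cn[:,0]]).astype(np.float32);print("plate",cv2.minAreaRect(P))
E
python3 m.py
```

```text
top bench -0.9253979693964993
lid plate (array([ 439.9, -189.2]), np.float64(54.5), (438.1, -190.1, 59.1), 105)
lid knob [ 439.7 -188.8   44.1] 44.859009164451095 (array([ 439.5, -188.5]), np.float64(13.5), (439.0, -189.2, 14.9), 25)
pot rim (array([600.2,  57.8]), np.float64(48.7), (599.6, 57.8, 50.7), 93)
plunger knob [530.1 200.4 203. ] (array([529.6, 199.9]), np.float64(18.2), (530.2, 199.3, 19.8), 38)
flange [526.4 196.5 166.5] (array([532. , 201.5]), np.float64(26.9), (532.0, 201.8, 28.0), 55)
plate ((566.234375, 131.9657745361328), (157.50592041015625, 299.8277587890625), 26.444019317626953)
scene bench 0.15894387960088352
lid plate (array([ 443.3, -188.1]), np.float64(55.6), (443.1, -188.6, 57.8), 99)
lid knob [ 445.6 -187.7   42.8] 44.20436013935614 (array([ 449.3, -186.9]), np.float64(17.9), (450.4, -185.3, 23.2), 32)
pot rim (array([605.9,  58.3]), np.float64(51.2), (605.7, 56.8, 54.4), 107)
plunger knob [538.9 200.1 199.8] (array([546.5, 197.9]), np.float64(25.5), (547.6, 199.8, 31.9), 47)
flange [541.7 199.9 168.2] (array([514.8, 207.9]), np.float64(38.0), (513.1, 208.3, 50.3), 74)
plate ((569.3654174804688, 130.35972595214844), (157.89173889160156, 300.9112854003906), 25.92287826538086)
```

drive_tool --steps '[{"delta_pos": [5, -10, 27], "yaw": -0.1, "hand": 60}, {"delta_pos": [10, -34, 27], "yaw": -0.107, "hand": 60}, {"delta_pos": [10, -34, 27], "yaw": -0.107, "hand": 60}, {"delta_pos": [10, -34, 27], "yaw": -0.107, "hand": 60}, {"delta_pos": [10, -34, 0], "yaw": -0.107, "hand": 60}]' --squeeze 25

```text
clock: 0.52
eef_pos: [293.1, 350.1, 329.4]
eef_rot: [3.136, -0.001, 2.138]
wrist_force: [0.3, 0.2, 1.2]
finger_gap: 64.3
```

drive_tool --steps '[{"delta_pos": [10, -34, 0], "yaw": -0.11, "hand": 60}, {"delta_pos": [10, -34, 0], "yaw": 0, "hand": 60}, {"delta_pos": [10, -34, 0], "yaw": 0, "hand": 60}, {"delta_pos": [10, -34, 0], "yaw": 0, "hand": 60}, {"delta_pos": [10, -34, 0], "yaw": 0, "hand": 60}]'

```text
clock: 0.93
eef_pos: [342.4, 179.1, 325.1]
eef_rot: [-3.142, -0.0, 2.033]
wrist_force: [1.6, 0.5, 0.0]
finger_gap: 59.8
```

drive_tool --steps '[{"delta_pos": [10, -36, 0], "yaw": 0, "hand": 60}, {"delta_pos": [10, -36, 0], "yaw": 0, "hand": 60}, {"delta_pos": [10, -36, 0], "yaw": 0, "hand": 60}, {"delta_pos": [10, -36, 0], "yaw": 0, "hand": 60}, {"delta_pos": [10, -36, 0], "yaw": 0, "hand": 60}]'

```text
clock: 1.35
eef_pos: [392.4, -1.1, 325.2]
eef_rot: [3.141, 0.0, 2.033]
wrist_force: [1.0, 1.2, -0.4]
finger_gap: 60.0
```

drive_tool --steps '[{"delta_pos": [10, -36, -20], "yaw": 0, "hand": 60}, {"delta_pos": [10, -36, -30], "yaw": 0, "hand": 60}, {"delta_pos": [10, -36, -30], "yaw": 0, "hand": 60}, {"delta_pos": [10, -36, -30], "yaw": 0, "hand": 60}, {"delta_pos": [9, -36, -30], "yaw": 0, "hand": 60}]'

```text
clock: 1.77
eef_pos: [436.2, -161.7, 199.7]
eef_rot: [3.142, 0.0, 2.032]
wrist_force: [0.4, 0.0, 0.2]
finger_gap: 60.0
```

drive_tool --steps '[{"delta_pos": [0, -7, -30], "yaw": 0, "hand": 60}, {"delta_pos": [0, 0, -30], "yaw": 0, "hand": 60}, {"delta_pos": [0, 0, -25], "yaw": 0, "hand": 60}, {"delta_pos": [0, 0, -10], "yaw": 0, "hand": 60}, {"delta_pos": [0, 0, 0], "yaw": 0, "hand": 60}]'

```text
clock: 2.18
eef_pos: [435.3, -166.5, 104.3]
eef_rot: [-3.139, -0.003, 2.033]
wrist_force: [0.8, 0.2, -0.5]
finger_gap: 59.8
```

Run:
```python
from cell import manip
from h import *
s=manip.read_state();print(s["eef_pos"],s["wrist_force"])
I=[]
for n in("scene","top"):
    c=manip.camera(n);np.savez(f"{n}1.npz",**c)
    u,v=proj(c,[441,-189,40])[0].astype(int);f=c["frame"][max(0,v-80):v+80,u-80:u+80];I.append(cv2.resize(f,(400,400),interpolation=3))
    w=cloud(c)
cv2.imwrite("pics/g1.png",np.hstack(I)[:,:,::-1])
```

```text
[ 435.33867458 -166.50216747  104.25465299] [ 0.78399504  0.24688865 -0.53502431]
```

View pics/g1.png

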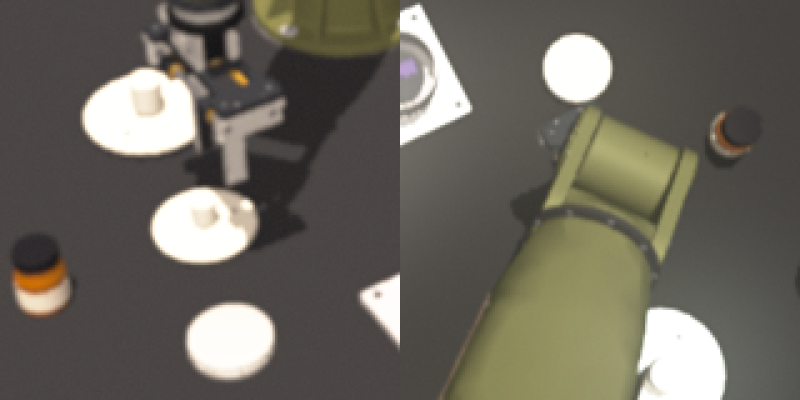

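The scene crop shows the gripper above the lid, about 22 mm short in y. Top is blocked by the arm. I'll correct the position, then descend.

drive_tool --steps '[{"delta_pos": [6, -22, 0], "yaw": 0, "hand": 60}, {"delta_pos": [0, 0, -20], "yaw": 0, "hand": 60}, {"delta_pos": [0, 0, -20], "yaw": 0, "hand": 60}, {"delta_pos": [0, 0, -10], "yaw": 0, "hand": 60}, {"delta_pos": [0, 0, 0], "yaw": 0, "hand": 60}]'

```text
clock: 2.7
eef_pos: [442.1, -188.7, 55.6]
eef_rot: [-3.141, -0.001, 2.033]
wrist_force: [1.2, 0.4, 0.6]
finger_gap: 60.0
```

Run:
```python
from cell import manip
from h import *
s=manip.read_state();print(s["eef_pos"],s["wrist_force"])
I=[]
for n in("scene",):
    c=manip.camera(n)
    u,v=proj(c,[441,-189,40])[0].astype(int);f=c["frame"][v-60:v+60,u-60:u+60];I.append(cv2.resize(f,(500,500),interpolation=3))
cv2.imwrite("pics/g2.png",np.hstack(I)[:,:,::-1])
```

```text
[ 442.09803564 -188.70987607   55.64316995] [1.15102554 0.4401392  0.60513031]
```

View pics/g2.png

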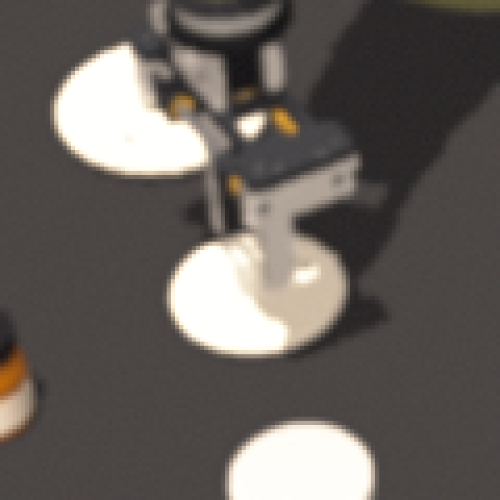

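The finger hangs over the lid in front of the knob, as it should with the jaw axis pointing at the camera. I'll descend and close.

drive_tool --steps '[{"delta_pos": [0, 0, -12], "yaw": 0, "hand": 60}, {"delta_pos": [0, 0, -10], "yaw": 0, "hand": 60}, {"delta_pos": [0, 0, 0], "yaw": 0, "hand": 36}, {"delta_pos": [0, 0, 0], "yaw": 0, "hand": 32}, {"delta_pos": [0, 0, 0], "yaw": 0, "hand": 32}]'

```text
clock: 3.17
eef_pos: [442.7, -189.1, 34.8]
eef_rot: [3.141, 0.001, 2.033]
wrist_force: [-0.5, 0.1, -0.3]
finger_gap: 43.4
```

drive_tool --steps '[{"delta_pos": [0, 0, 0], "yaw": 0, "hand": 29}, {"delta_pos": [0, 0, 0], "yaw": 0, "hand": 26}, {"delta_pos": [0, 0, 0], "yaw": 0, "hand": 22}, {"delta_pos": [0, 0, 0], "yaw": 0, "hand": 22}, {"delta_pos": [0, 0, 0], "yaw": 0, "hand": 22}]'

```text
clock: 3.58
eef_pos: [442.4, -189.1, 34.5]
eef_rot: [3.141, 0.0, 2.033]
wrist_force: [-2.1, -0.5, 6.8]
finger_gap: 27.7
```

drive_tool --steps '[{"delta_pos": [0, 0, 0], "yaw": 0, "hand": 22}, {"delta_pos": [0, 0, 8], "yaw": 0, "hand": 22}, {"delta_pos": [0, 0, 20], "yaw": 0, "hand": 22}, {"delta_pos": [0, 0, 20], "yaw": 0, "hand": 22}, {"delta_pos": [0, 0, 0], "yaw": 0, "hand": 22}]'

```text
clock: 4.0
eef_pos: [443.7, -189.6, 85.4]
eef_rot: [3.139, 0.004, 2.033]
wrist_force: [1.2, -0.3, -1.8]
finger_gap: 27.7
```

Run:
```python
from cell import manip
from h import *
s=manip.read_state();print(s["eef_pos"],s["wrist_force"],s["moment"])
I=[]
for n in("scene",):
    c=manip.camera(n)
    u,v=proj(c,[441,-189,40])[0].astype(int);f=c["frame"][v-60:v+60,u-60:u+60];I.append(cv2.resize(f,(500,500),interpolation=3))
cv2.imwrite("pics/g3.png",np.hstack(I)[:,:,::-1])
```

```text
[ 443.67148744 -189.60767052   85.39771761] [ 1.20598375 -0.34129839 -1.75813011] [-0.01735279  0.00114155  0.00988789]
```

View pics/g3.png

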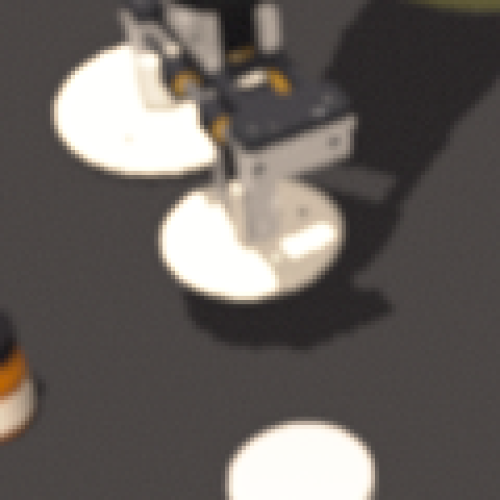

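The lid is lifted clear of the bench, with its shadow separated, and it looks level in the hand. I'll carry it over the pot.

drive_tool --steps '[{"delta_pos": [5, 8, 25], "yaw": 0, "hand": 22}, {"delta_pos": [12, 20, 25], "yaw": 0, "hand": 22}, {"delta_pos": [16, 25, 20], "yaw": 0, "hand": 22}, {"delta_pos": [16, 25, 0], "yaw": 0, "hand": 22}, {"delta_pos": [16, 25, 0], "yaw": 0, "hand": 22}]'

```text
clock: 4.47
eef_pos: [508.0, -84.8, 152.2]
eef_rot: [3.141, 0.001, 2.032]
wrist_force: [0.0, 0.8, -3.5]
finger_gap: 27.7
```

drive_tool --steps '[{"delta_pos": [16, 25, 0], "yaw": 0, "hand": 22}, {"delta_pos": [16, 25, 0], "yaw": 0, "hand": 22}, {"delta_pos": [16, 25, 0], "yaw": 0, "hand": 22}, {"delta_pos": [16, 25, 0], "yaw": 0, "hand": 22}, {"delta_pos": [10, 16, 0], "yaw": 0, "hand": 22}]'

```text
clock: 4.88
eef_pos: [581.8, 32.4, 150.4]
eef_rot: [-3.14, -0.001, 2.034]
wrist_force: [0.1, 0.0, -3.2]
finger_gap: 27.4
```

drive_tool --steps '[{"delta_pos": [10, 14, 0], "yaw": 0, "hand": 22}, {"delta_pos": [6, 8, 0], "yaw": 0, "hand": 22}, {"delta_pos": [0, 0, 0], "yaw": 0, "hand": 22}]'

```text
clock: 5.13
eef_pos: [597.5, 53.3, 150.6]
eef_rot: [-3.14, -0.001, 2.034]
wrist_force: [-0.9, -0.0, -3.2]
finger_gap: 27.6
```

Run:
```python
from cell import manip
from h import *
from m import *
s=manip.read_state();print(s["eef_pos"],s["eef_rot"],s["wrist_force"],s["moment"])
p=s["eef_pos"];I=[]
for n in("scene","top"):
    c=manip.camera(n);np.savez(f"{n}2.npz",**c);w=cloud(c)
    u,v=proj(c,p-[0,0,30])[0].astype(int);f=c["frame"][v-70:v+70,u-70:u+70];I.append(cv2.resize(f,(400,400),interpolation=3))
    m=near(w,p,75,p[2]-32,p[2]-18)
    print(n,m.sum(),w[m].mean(0),ell(c,m,p[2]-22.5))
cv2.imwrite("pics/p1.png",np.hstack(I)[:,:,::-1])
```

```text
[597.49839855  53.25269685 150.63027978] [-3.14022742e+00 -8.71925657e-04  2.03429862e+00] [-0.86053727 -0.00331212 -3.16694186] [-0.01083465  0.02707515  0.02112217]
scene 939 [610.43991527  51.54889406 127.97529228] (array([603.6,  52.7]), np.float64(48.6), (599.6, 54.3, 57.2), 133)<stdin>:10: RuntimeWarning: Mean of empty slice.
  ret = um.true_divide(
Traceback (most recent call last):
  File "m.py", line 5, in ell
    cn=max(cv2.findContours(m.astype(np.uint8),0,cv2.CHAIN_APPROX_NONE)[0],key=cv2.contourArea)
ValueError: max() iterable argument is empty
```

```bash
cat > look.py <<'E'
from h import *
from m import *
I=[]
import sys
tag,p,out=sys.argv[1],np.array(eval(sys.argv[2])),sys.argv[3]
for n in("scene","top"):
    c=dict(np.load(f"{n}{tag}.npz"))
    u,v=proj(c,p)[0].astype(int);u=min(max(u,70),490);v=min(max(v,70),350);f=c["frame"][v-70:v+70,u-70:u+70];I.append(cv2.resize(f,(400,400),interpolation=3));print(n,u-70,v-70)
cv2.imwrite(out,np.hstack(I)[:,:,::-1])
E
python3 look.py 2 "[597,53,120]" pics/p1.png
```

```text
scene 251 189
top 180 85
```

View pics/p1.png

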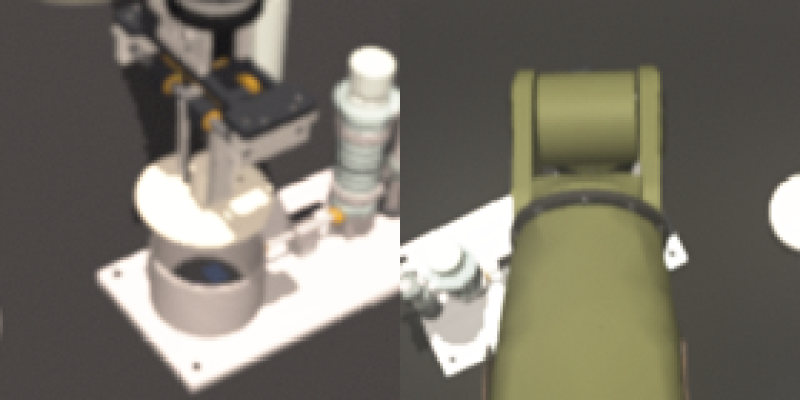

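```bash
cat > f.py <<'E'
from m import *
from scipy.optimize import least_squares
def fit(c,m,h,r,sel=None):
    cn=max(cv2.findContours(m.astype(np.uint8),0,cv2.CHAIN_APPROX_NONE)[0],key=cv2.contourArea)
    cn=cv2.convexHull(cn)
    P=np.array([ray(c,u,v,h)[:2] for u,v in cn[:,0]])
    if sel is not None:P=P[sel(P)]
    g=lambda q:np.hypot(P[:,0]-q[0],P[:,1]-q[1])-q[2]
    s=least_squares(g,[*P.mean(0),r],loss="soft_l1").x
    s2=least_squares(lambda q:g([*q,r]),P.mean(0),loss="soft_l1")
    return s.round(1),s2.x.round(1),np.abs(s2.fun).mean().round(2),len(P)
E
python3 - <<'E'
from f import *
for n in("top","scene"):
    c=dict(np.load(n+"0.npz"));w=cloud(c)
    for zl in(60,64,68,70): print(n,"pot",zl,fit(c,near(w,(602,58),58,zl,85),72,50.))
    print("carr",fit(c,near(w,(612,-168),60,12,30),20,42.))
    print("lid0",fit(c,near(w,(441,-189),70,6,60),12,56.))
c=dict(np.load("scene2.npz"));w=cloud(c);p=np.array([597.5,53.25,150.6])
for lo,hi in((-32,-18),(-30,-20),(-35,-18)):
  print("lid held",fit(c,near(w,p,66,p[2]+lo,p[2]+hi),p[2]-22.5,56.))
m=near(w,p,66,p[2]-32,p[2]-18)
P=w[m];A=np.c_[P[:,:2]-p[:2],np.ones(len(P))];print(np.linalg.lstsq(A,P[:,2],rcond=None)[0])
E
```

```text
top pot 60 (array([599.9,  57.6,  49.9]), array([599.9,  57.6]), np.float64(0.42), 21)
top pot 64 (array([600.5,  57.6,  49.6]), array([600.5,  57.5]), np.float64(0.46), 21)
top pot 68 (array([595.9,  62.7,  42.9]), array([601.3,  56.8]), np.float64(0.86), 8)
top pot 70 (array([632.4,  76. ,  13. ]), array([601.3,  53.9]), np.float64(1.33), 6)
carr (array([ 610.2, -163.9,   41.2]), array([ 610.2, -163.9]), np.float64(0.87), 21)
lid0 (array([ 440.1, -189.3,   55.5]), array([ 440.3, -189.3]), np.float64(0.71), 21)
scene pot 60 (array([607.1,  58.4,  53.4]), array([604.5,  58.7]), np.float64(3.07), 21)
scene pot 64 (array([605.2,  58.1,  52. ]), array([604.4,  58.5]), np.float64(1.86), 22)
scene pot 68 (array([603.9,  58.8,  50.8]), array([603.7,  58.9]), np.float64(1.12), 23)
scene pot 70 (array([603. ,  59.1,  50. ]), array([602.9,  59.1]), np.float64(0.7), 17)
carr (array([ 617.2, -163. ,   42.4]), array([ 617.2, -163.1]), np.float64(0.83), 21)
lid0 (array([ 443.2, -188.2,   56.8]), array([ 443.6, -188.1]), np.float64(0.91), 21)
lid held (array([599.6,  54.2,  56.4]), array([599.9,  54.1]), np.float64(0.53), 25)
lid held (array([599.6,  54.2,  56.4]), array([599.9,  54.1]), np.float64(0.54), 24)
lid held (array([599.7,  54.2,  56.4]), array([599.9,  54.1]), np.float64(0.57), 24)
[-3.14502197e-03  1.76370084e-03  1.28018989e+02]
```

drive_tool --steps '[{"delta_pos": [4, 5, 0], "yaw": 0, "hand": 22}, {"delta_pos": [0, 0, -15], "yaw": 0, "hand": 22}, {"delta_pos": [0, 0, -18], "yaw": 0, "hand": 22}, {"delta_pos": [0, 0, -6], "yaw": 0, "hand": 22}, {"delta_pos": [0, 0, 0], "yaw": 0, "hand": 22}]'

```text
clock: 5.65
eef_pos: [600.5, 56.5, 111.6]
eef_rot: [-3.139, -0.001, 2.032]
wrist_force: [1.1, -0.7, -3.0]
finger_gap: 27.5
```

```bash
cat > chk.py <<'E'
from cell import manip
from f import *
import sys
tag=sys.argv[1]
s=manip.read_state();p=s["eef_pos"];print(p,s["eef_rot"],s["wrist_force"],s["moment"],s["finger_gap"])
c=manip.camera("scene");np.savez(f"scene{tag}.npz",**c);w=cloud(c)
m=near(w,p,66,p[2]-30,p[2]-18)
print("lid held",fit(c,m,p[2]-22.5,56.))
P=w[m];A=np.c_[P[:,:2]-p[:2],np.ones(len(P))];print(np.linalg.lstsq(A,P[:,2],rcond=None)[0])
u,v=proj(c,p-[0,0,20])[0].astype(int);cv2.imwrite(f"pics/s{tag}.png",cv2.resize(c["frame"][v-60:v+60,u-60:u+60],(500,500),interpolation=3)[:,:,::-1])
E
python3 chk.py 3
```

```text
[600.51336575  56.52331589 111.62788299] [-3.13900833e+00 -1.16669983e-03  2.03205447e+00] [ 1.07227924 -0.71724687 -3.01130359] [-0.06963761  0.0171239  -0.00947951] 27.51619097225018
lid held (array([602.5,  57.4,  56.6]), array([602.8,  57.4]), np.float64(0.69), 20)
[-7.58805624e-03  5.13821518e-03  8.90904362e+01]
```

View pics/s3.png

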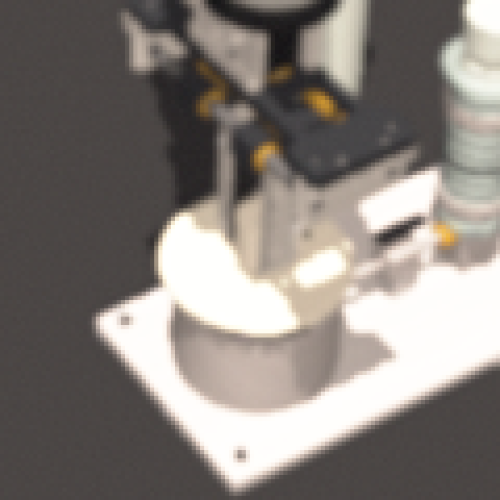

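The lid hovers concentric over the pot, about 1.5 mm short in y. I'll correct that and lower it slowly.

drive_tool --steps '[{"delta_pos": [1, 1.5, 0], "yaw": 0, "hand": 22}, {"delta_pos": [0, 0, -2], "yaw": 0, "hand": 22}, {"delta_pos": [0, 0, -2], "yaw": 0, "hand": 22}, {"delta_pos": [0, 0, -2], "yaw": 0, "hand": 22}, {"delta_pos": [0, 0, 0], "yaw": 0, "hand": 22}]'

```text
clock: 6.12
eef_pos: [602.2, 58.5, 106.8]
eef_rot: [-3.141, -0.0, 2.033]
wrist_force: [0.4, -0.7, -3.4]
finger_gap: 27.8
```

drive_tool --steps '[{"delta_pos": [0, 0, -1.5], "yaw": 0, "hand": 22}, {"delta_pos": [0, 0, -1.5], "yaw": 0, "hand": 22}, {"delta_pos": [0, 0, 0], "yaw": 0, "hand": 22}]'

```text
clock: 6.37
eef_pos: [602.2, 58.5, 103.7]
eef_rot: [-3.141, -0.0, 2.033]
wrist_force: [-1.1, 0.1, -3.0]
finger_gap: 27.4
```

drive_tool --steps '[{"delta_pos": [0, 0, -1], "yaw": 0, "hand": 22}, {"delta_pos": [0, 0, -1], "yaw": 0, "hand": 22}, {"delta_pos": [0, 0, -1], "yaw": 0, "hand": 22}, {"delta_pos": [0, 0, 0], "yaw": 0, "hand": 22}]'

```text
clock: 6.7
eef_pos: [602.2, 58.5, 100.8]
eef_rot: [-3.141, -0.0, 2.033]
wrist_force: [0.6, 1.0, -3.2]
finger_gap: 27.5
```

drive_tool --steps '[{"delta_pos": [0, 0, -0.7], "yaw": 0, "hand": 22}, {"delta_pos": [0, 0, 0], "yaw": 0, "hand": 22}]'

```text
clock: 6.87
eef_pos: [602.3, 58.5, 100.3]
eef_rot: [-3.141, -0.0, 2.033]
wrist_force: [-0.9, -0.1, -2.6]
finger_gap: 27.3
```

drive_tool --steps '[{"delta_pos": [0, 0, -0.5], "yaw": 0, "hand": 22}, {"delta_pos": [0, 0, 0], "yaw": 0, "hand": 22}]'

```text
clock: 7.03
eef_pos: [602.3, 58.5, 99.8]
eef_rot: [-3.142, 0.0, 2.033]
wrist_force: [0.3, -0.2, -3.7]
finger_gap: 27.5
```

drive_tool --steps '[{"delta_pos": [0, 0, -0.5], "yaw": 0, "hand": 22}, {"delta_pos": [0, 0, 0], "yaw": 0, "hand": 22}]'

```text
clock: 7.2
eef_pos: [602.4, 58.5, 99.6]
eef_rot: [3.141, 0.0, 2.033]
wrist_force: [-1.3, -0.1, 0.8]
finger_gap: 27.6
```

Contact came at z 99.6, against 99.5 predicted, so the lid is on the rim. I'll open the fingers.

drive_tool --steps '[{"delta_pos": [0, 0, 0], "yaw": 0, "hand": 30}, {"delta_pos": [0, 0, 0], "yaw": 0, "hand": 36}, {"delta_pos": [0, 0, 0], "yaw": 0, "hand": 50}, {"delta_pos": [0, 0, 0], "yaw": 0, "hand": 60}, {"delta_pos": [0, 0, 0], "yaw": 0, "hand": 60}]'

```text
clock: 7.62
eef_pos: [602.4, 58.5, 99.4]
eef_rot: [3.141, 0.0, 2.033]
wrist_force: [-0.1, 0.2, 0.1]
finger_gap: 52.7
```

drive_tool --steps '[{"delta_pos": [0, 0, 15], "yaw": 0, "hand": 60}, {"delta_pos": [0, 0, 35], "yaw": 0, "hand": 60}, {"delta_pos": [0, 0, 35], "yaw": 0, "hand": 60}, {"delta_pos": [0, 0, 35], "yaw": 0, "hand": 60}, {"delta_pos": [0, 0, 30], "yaw": 0, "hand": 60}]'

```text
clock: 8.03
eef_pos: [602.3, 58.5, 252.0]
eef_rot: [3.14, 0.001, 2.033]
wrist_force: [0.7, 0.4, 0.3]
finger_gap: 60.3
```

```bash
cat > chk2.py <<'E'
from cell import manip
from f import *
import sys
tag=sys.argv[1]
s=manip.read_state();p=s["eef_pos"];print(p,s["wrist_force"],s["finger_gap"])
q=np.array([602,58,77])
c=manip.camera("scene");np.savez(f"scene{tag}.npz",**c);w=cloud(c)
m=near(w,q,66,70,84)
print("lid",fit(c,m,77,56.))
P=w[near(w,q,52,70,84)];A=np.c_[P[:,:2]-q[:2],np.ones(len(P))];print(np.linalg.lstsq(A,P[:,2],rcond=None)[0])
u,v=proj(c,q)[0].astype(int);cv2.imwrite(f"pics/s{tag}.png",cv2.resize(c["frame"][v-90:v+60,u-60:u+110],(680,600),interpolation=3)[:,:,::-1])
E
python3 chk2.py 4
```

```text
[602.31044081  58.51924875 252.02791036] [0.72236664 0.42966199 0.27972739] 60.34748183544514
lid (array([603.9,  59.5,  56.6]), array([603.8,  59.6]), np.float64(0.72), 24)
[-3.83678233e-03  3.79788013e-03  7.73203713e+01]
```

View pics/s4.png

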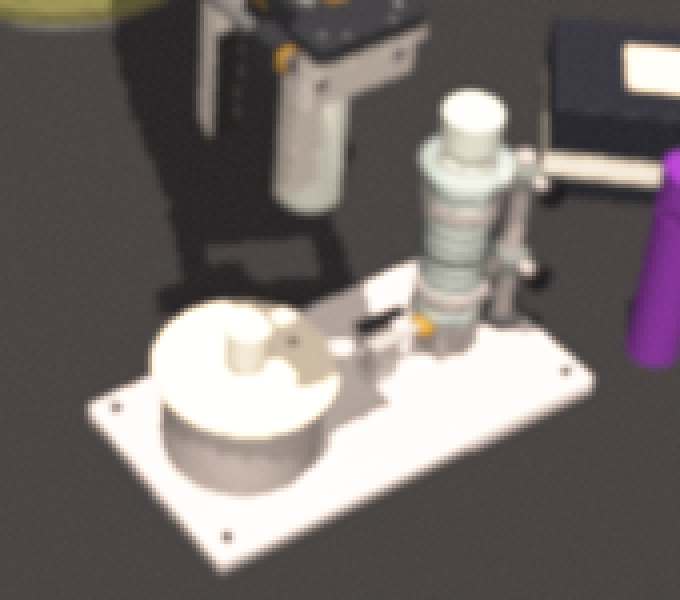

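The picture shows the lid seated at about (245,370) in the crop. The plate is flush on the rim at z 77.3 against 77 expected, with slope under 0.4%, and the gripper is clear. Now I'll locate the plunger knob.

Run:
```python
from f import *
for n,b in(("top",(2.1,.2)),("scene",(-1.8,-1.))):
    c=dict(np.load(n+"0.npz"));w=cloud(c)
    for zl in(185,195,200,203):
        m=near(w,(531,200),24,zl,215); print(n,zl,fit(c,m,206,18.)[:3],np.nanmax(w[m][:,2]))
    m=near(w,(531,201),34,158,215);print("flange",fit(c,m,167,28.,sel=(lambda P:np.hypot(P[:,0]-531,P[:,1]-201)<30.5)))
    # column centroid of knob side for bearing
    m=near(w,(531,200),24,184,215);v,u=np.nonzero(m);print(u.min(),u.max(),(u.min()+u.max())/2,v.min(),v.max())
```

```text
top 185 (array([530.1, 199.7,  19.2]), array([529.8, 199.9]), np.float64(1.22)) 212.0617279541657
top 195 (array([531.2, 201.3,  18. ]), array([531.2, 201.3]), np.float64(0.33)) 212.0617279541657
top 200 (array([531.2, 201.5,  17.4]), array([531.2, 201.5]), np.float64(0.7)) 212.0617279541657
top 203 (array([531.4, 201.5,  16.9]), array([531.5, 200.9]), np.float64(1.04)) 212.0617279541657
flange (array([532. , 201.8,  27.8]), array([532. , 201.8]), np.float64(0.21), 16)
188 201 194.5 166 180
scene 185 (array([544.8, 201.4,  26.5]), array([546.9, 197.2]), np.float64(8.08)) 209.07644214310483
scene 195 (array([539.3, 201.8,  22. ]), array([537.5, 201.9]), np.float64(3.72)) 209.07644214310483
scene 200 (array([536.1, 202.7,  19.1]), array([535.9, 202.3]), np.float64(1.3)) 209.07644214310483
scene 203 (array([535.2, 202.7,  18.6]), array([535. , 202.6]), np.float64(0.84)) 209.07644214310483
flange (array([533.9, 202.7,  27.8]), array([533.7, 202.8]), np.float64(0.22), 6)
373 388 380.5 206 221
```

drive_tool --steps '[{"delta_pos": [-9, 19, 0], "yaw": 0, "hand": 70}, {"delta_pos": [-14, 29, 0], "yaw": 0, "hand": 70}, {"delta_pos": [-14, 29, 0], "yaw": 0, "hand": 70}, {"delta_pos": [-14, 29, 0], "yaw": 0, "hand": 70}, {"delta_pos": [-9, 19, 0], "yaw": 0, "hand": 70}]' --squeeze 5

```text
clock: 8.5
eef_pos: [541.1, 185.6, 249.3]
eef_rot: [3.141, -0.0, 2.034]
wrist_force: [0.1, -0.4, -0.1]
finger_gap: 69.7
```

drive_tool --steps '[{"delta_pos": [-9, 18, 0], "yaw": 0, "hand": 70}, {"delta_pos": [0, 0, 0], "yaw": 0, "hand": 70}, {"delta_pos": [0, 0, 0], "yaw": 0, "hand": 70}]'

```text
clock: 8.75
eef_pos: [533.1, 202.0, 249.3]
eef_rot: [3.142, 0.0, 2.034]
wrist_force: [-0.5, 0.0, -0.5]
finger_gap: 70.0
```

Run:
```python
from cell import manip
from h import *
s=manip.read_state();print(s["eef_pos"],s["eef_rot"],s["wrist_force"],s["finger_gap"])
c=manip.camera("scene");np.savez("scene5.npz",**c)
u,v=proj(c,[533,202,215])[0].astype(int);cv2.imwrite("pics/s5.png",cv2.resize(c["frame"][v-60:v+60,u-60:u+60],(600,600),interpolation=3)[:,:,::-1]);print(u-60,v-60)
```

```text
[533.12381585 201.95501879 249.33425988] [3.14150552e+00 1.48400034e-04 2.03431887e+00] [-0.51249286  0.02323599 -0.5389622 ] 69.97156499261705
321 147
```

View pics/s5.png

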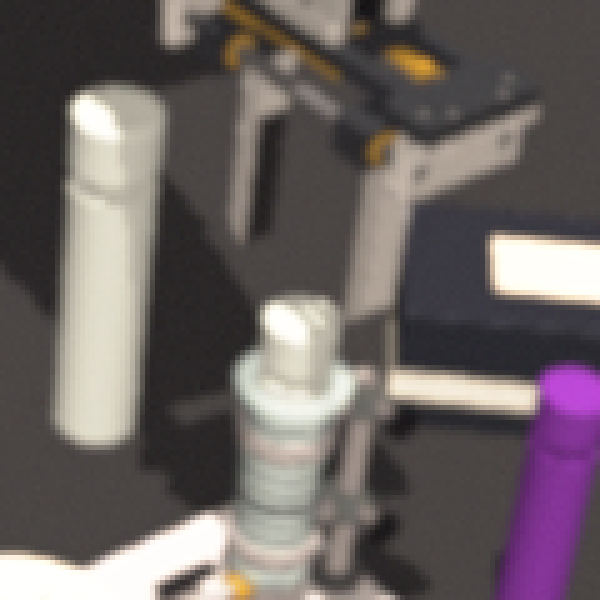

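The crop shows the jaws straddling the plunger knob (300,330), with nothing between them. The post and clamps sit below and behind. I'll descend.

drive_tool --steps '[{"delta_pos": [0, 0, -15], "yaw": 0, "hand": 70}, {"delta_pos": [0, 0, -15], "yaw": 0, "hand": 70}, {"delta_pos": [0, 0, -15], "yaw": 0, "hand": 70}, {"delta_pos": [0, 0, -12], "yaw": 0, "hand": 70}, {"delta_pos": [0, 0, 0], "yaw": 0, "hand": 60}]'

```text
clock: 9.22
eef_pos: [532.9, 200.4, 189.8]
eef_rot: [-3.138, -0.001, 2.032]
wrist_force: [-0.6, 0.2, 0.0]
finger_gap: 66.4
```

drive_tool --steps '[{"delta_pos": [0, 0, 0], "yaw": 0, "hand": 50}, {"delta_pos": [0, 0, 0], "yaw": 0, "hand": 43}, {"delta_pos": [0, 0, 0], "yaw": 0, "hand": 40}, {"delta_pos": [0, 0, 0], "yaw": 0, "hand": 40}, {"delta_pos": [0, 0, 0], "yaw": 0, "hand": 40}]'

```text
clock: 9.63
eef_pos: [533.5, 201.6, 192.9]
eef_rot: [3.141, 0.0, 2.033]
wrist_force: [0.0, -0.9, -0.3]
finger_gap: 40.2
```

Run:
```python
from cell import manip
from h import *
s=manip.read_state();print(s["eef_pos"],s["eef_rot"],s["wrist_force"],s["finger_gap"])
c=manip.camera("scene");np.savez("scene6.npz",**c)
u,v=proj(c,[533,202,200])[0].astype(int);cv2.imwrite("pics/s6.png",cv2.resize(c["frame"][v-40:v+40,u-40:u+40],(600,600),interpolation=3)[:,:,::-1]);print(u-40,v-40)
```

```text
[533.4992258  201.55739928 192.93721999] [3.14067990e+00 1.40812041e-04 2.03284576e+00] [ 0.01708474 -0.88579307 -0.32658255] 40.155559562906454
340 172
```

View pics/s6.png

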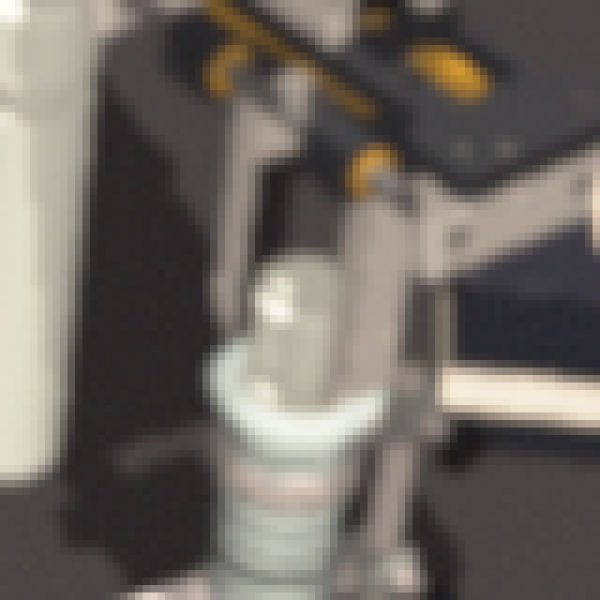

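The knob sits midway between the back finger (230) and front finger (375) in the crop, and the gap is 40. I'll close gently and watch for side force.

drive_tool --steps '[{"delta_pos": [0, 0, 0], "yaw": 0, "hand": 38}, {"delta_pos": [0, 0, 0], "yaw": 0, "hand": 37.2}, {"delta_pos": [0, 0, 0], "yaw": 0, "hand": 37.2}]'

```text
clock: 9.93
eef_pos: [533.3, 201.5, 192.4]
eef_rot: [3.142, 0.0, 2.033]
wrist_force: [-0.7, -0.8, 0.5]
finger_gap: 37.0
```

drive_tool --steps '[{"delta_pos": [0, 0, 0], "yaw": 0, "hand": 36}, {"delta_pos": [0, 0, 0], "yaw": 0, "hand": 34}, {"delta_pos": [0, 0, 0], "yaw": 0, "hand": 32}, {"delta_pos": [0, 0, 0], "yaw": 0, "hand": 32}]'

```text
clock: 10.27
eef_pos: [533.3, 201.5, 192.4]
eef_rot: [-3.141, -0.0, 2.033]
wrist_force: [-0.6, 0.4, 1.2]
finger_gap: 36.0
```

drive_tool --steps '[{"delta_pos": [0, 0, 0], "yaw": 0, "hand": 32}, {"delta_pos": [0, 0, 0], "yaw": 0, "hand": 32}]'

```text
clock: 10.43
eef_pos: [533.3, 201.5, 192.4]
eef_rot: [-3.142, 0.0, 2.033]
wrist_force: [-0.3, -0.5, 0.7]
finger_gap: 35.9
```

Run:
```python
from cell import manip
s=manip.read_state();f=s["wrist_force"]
print(s["eef_pos"],s["eef_rot"],f,s["moment"],s["finger_gap"],"jaw",f[0]*.896+f[1]*.444,"perp",-f[0]*.444+f[1]*.896)
```

```text
[533.2998868  201.51893353 192.38887086] [-3.14157038e+00  2.04233927e-05  2.03278457e+00] [-0.32343606 -0.48762013  0.71862132] [-0.12473211  0.19830995 -0.03443345] 35.892928945360765 jaw -0.5063020524746189 perp -0.2933020257935745
```

drive_tool --steps '[{"delta_pos": [0, 0, 0], "yaw": 0, "hand": 30}, {"delta_pos": [0, 0, 0], "yaw": 0, "hand": 30}, {"delta_pos": [0, 0, 0], "yaw": 0, "hand": 30}]' --squeeze 18

```text
clock: 10.68
eef_pos: [533.3, 201.5, 192.4]
eef_rot: [-3.142, 0.0, 2.033]
wrist_force: [0.5, 0.1, 1.1]
finger_gap: 35.4
```

```bash
cat > st.py <<'E'
from cell import manip
s=manip.read_state();f=s["wrist_force"];m=s["moment"]
print(s["eef_pos"].round(2),s["eef_rot"].round(4),f.round(2),m.round(3),s["finger_gap"].round(2),"jaw %.2f perp %.2f"%(f[0]*.896+f[1]*.444,-f[0]*.444+f[1]*.896))
E
python3 st.py
```

```text
Traceback (most recent call last):
  File "st.py", line 3, in <module>
    print(s["eef_pos"].round(2),s["eef_rot"].round(4),f.round(2),m.round(3),s["finger_gap"].round(2),"jaw %.2f perp %.2f"%(f[0]*.896+f[1]*.444,-f[0]*.444+f[1]*.896))
                                                                            ^^^^^^^^^^^^^^^^^^^^^
AttributeError: 'float' object has no attribute 'round'
```

drive_tool --steps '[{"delta_pos": [0, 0, 1], "yaw": 0, "hand": 30}, {"delta_pos": [0, 0, 2], "yaw": 0, "hand": 30}, {"delta_pos": [0, 0, 2], "yaw": 0, "hand": 30}, {"delta_pos": [0, 0, 0], "yaw": 0, "hand": 30}, {"delta_pos": [0, 0, 0], "yaw": 0, "hand": 30}]'

```text
clock: 11.1
eef_pos: [533.4, 201.5, 197.5]
eef_rot: [3.141, 0.0, 2.033]
wrist_force: [-0.3, -1.3, -0.6]
finger_gap: 35.5
```

```bash
sed -i 's/s\["finger_gap"\].round(2)/s["finger_gap"]/' st.py; python3 st.py
```

```text
[533.37 201.53 197.49] [3.1414e+00 1.0000e-04 2.0329e+00] [-0.25 -1.31 -0.63] [-0.023  0.016 -0.033] 35.47136786309368 jaw -0.81 perp -1.06
```

drive_tool --steps '[{"delta_pos": [0, 0, 2], "yaw": 0, "hand": 30}, {"delta_pos": [0, 0, 4], "yaw": 0, "hand": 30}, {"delta_pos": [0, 0, 4], "yaw": 0, "hand": 30}, {"delta_pos": [0, 0, 3], "yaw": 0, "hand": 30}, {"delta_pos": [0, 0, 2], "yaw": 0, "hand": 30}]'

```text
clock: 11.52
eef_pos: [533.4, 201.5, 213.0]
eef_rot: [3.141, 0.0, 2.033]
wrist_force: [0.3, 0.0, -2.6]
finger_gap: 36.0
```

```bash
python3 st.py
```

```text
[533.44 201.54 213.04] [3.1410e+00 1.0000e-04 2.0328e+00] [ 0.27  0.01 -2.55] [-0.057  0.04   0.018] 35.973776433616685 jaw 0.25 perp -0.11
```

drive_tool --steps '[{"delta_pos": [0, 0, 0], "yaw": 0, "hand": 30}]'

```text
clock: 11.6
eef_pos: [533.5, 201.6, 213.0]
eef_rot: [3.141, 0.0, 2.033]
wrist_force: [-0.4, -0.5, -1.9]
finger_gap: 35.2
```

```bash
python3 st.py
```

```text
[533.49 201.58 213.01] [3.1406e+00 1.0000e-04 2.0328e+00] [-0.41 -0.49 -1.88] [-0.049  0.059  0.018] 35.222737593231294 jaw -0.58 perp -0.26
```

drive_tool --steps '[{"delta_pos": [0, 0, 2], "yaw": 0, "hand": 30}, {"delta_pos": [0, 0, 4], "yaw": 0, "hand": 30}, {"delta_pos": [0, 0, 4], "yaw": 0, "hand": 30}, {"delta_pos": [0, 0, 4], "yaw": 0, "hand": 30}, {"delta_pos": [0, 0, 2], "yaw": 0, "hand": 30}]'

```text
clock: 12.02
eef_pos: [533.5, 201.6, 229.2]
eef_rot: [3.141, 0.0, 2.033]
wrist_force: [-0.2, 1.4, -0.7]
finger_gap: 35.8
```

drive_tool --steps '[{"delta_pos": [0, 0, 2], "yaw": 0, "hand": 30}, {"delta_pos": [0, 0, 4], "yaw": 0, "hand": 30}, {"delta_pos": [0, 0, 4], "yaw": 0, "hand": 30}, {"delta_pos": [0, 0, 2], "yaw": 0, "hand": 30}, {"delta_pos": [0, 0, 0], "yaw": 0, "hand": 30}]'

```text
clock: 12.43
eef_pos: [533.5, 201.6, 241.0]
eef_rot: [3.141, 0.0, 2.033]
wrist_force: [0.1, -0.3, -1.7]
finger_gap: 35.4
```

```bash
python3 st.py
python3 - <<'E'
from cell import manip
from h import *
for n in("scene","top"):
    c=manip.camera(n);np.savez(n+"7.npz",**c)
c=dict(np.load("scene7.npz"));a=dict(np.load("scene6.npz"))
u,v=proj(c,[533,202,170])[0].astype(int)
I=[cv2.resize(k["frame"][v-65:v+65,u-40:u+40],(370,600),interpolation=3) for k in(a,c)];print(u-40,v-65)
cv2.imwrite("pics/s7.png",np.hstack(I)[:,:,::-1])
for z in(50,96,100,104,167): print(z,proj(c,[533.5+1.8,201.6+1,z]))
E
python3 st.py
```

```text
[533.46 201.57 241.02] [3.1408e+00 1.0000e-04 2.0327e+00] [ 0.13 -0.26 -1.66] [-0.071  0.04   0.009] 35.356986669979854 jaw 0.01 perp -0.29
339 156
50 [[374.49961131 258.90915886]]
96 [[376.41901464 245.42351794]]
100 [[376.58994816 244.22254681]]
104 [[376.76154313 243.0169283 ]]
167 [[379.55450505 223.39370434]]
[533.32 201.51 240.36] [3.1415 0.     2.0328] [-0.54  0.08 -2.33] [-0.051  0.043  0.039] 35.57348860085399 jaw -0.45 perp 0.31
```

View pics/s7.png

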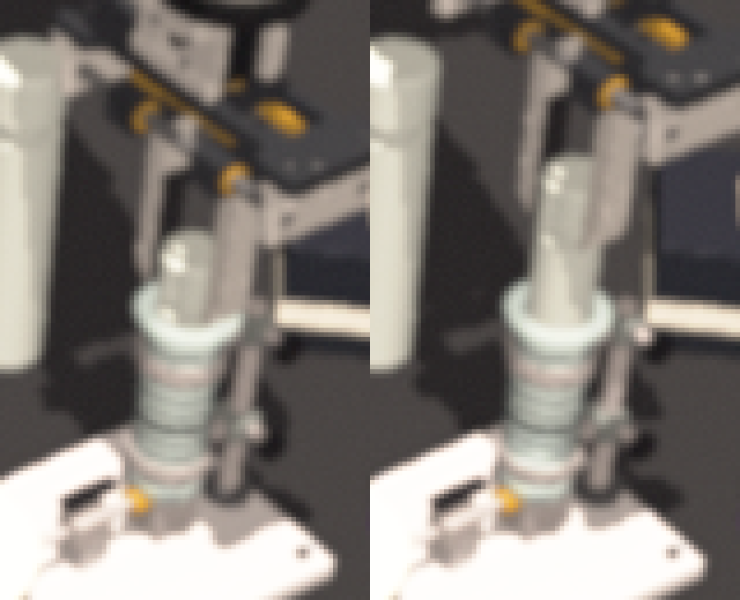

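The plunger is drawn up about 48 mm, and the knob top moved from crop row 235 to 158. The settled reading of 240.36 against 192.39 at rest leaves 2.0 mm to go.

drive_tool --steps '[{"delta_pos": [0, 0, 1], "yaw": 0, "hand": 30}, {"delta_pos": [0, 0, 1], "yaw": 0, "hand": 30}, {"delta_pos": [0, 0, 0], "yaw": 0, "hand": 30}, {"delta_pos": [0, 0, 0], "yaw": 0, "hand": 30}, {"delta_pos": [0, 0, 0], "yaw": 0, "hand": 30}]'

```text
clock: 12.95
eef_pos: [533.3, 201.5, 242.3]
eef_rot: [-3.142, 0.0, 2.033]
wrist_force: [0.0, -0.3, -0.9]
finger_gap: 35.5
```

```bash
python3 st.py
python3 - <<'E'
from cell import manip
from h import *
c=manip.camera("scene");np.savez("scene8.npz",**c)
a=dict(np.load("scene6.npz"))
def prof(k,lift):
    # knob rear-top edge: fixed column following the axis
    g=cv2.cvtColor(k["frame"],cv2.COLOR_RGB2GRAY).astype(float);w=cloud(k)
    u,v=proj(k,[533.4+1.8,201.5+1,206+lift])[0];cols=range(int(u)-3,int(u)+1)
    out=[]
    for cc in cols:
        col=g[int(v)-14:int(v)+8,cc];d=np.diff(col);i=int(d.argmax());j=np.arange(max(0,i-2),min(len(d),i+3));out.append(int(v)-14+.5+(d[j].clip(0)*j).sum()/d[j].clip(0).sum())
    # z of axis-plane: depth points in knob front
    m=(np.hypot(w[...,0]-535,w[...,1]-202.5)<16)&(w[...,2]>199+lift)&(w[...,2]<212+lift)
    return np.round(out,2),np.median(out)-v,w[m][:,2].mean().round(2),m.sum()
print("rest",prof(a,0));print("now",prof(c,50))
for L in(48,49,50,51,52): print(L,prof(c,L)[1])
K=c["intrinsics"]
print("px/mm",(proj(c,[535,202.5,256])-proj(c,[535,202.5,246]))/10)
E
python3 st.py
```

```text
[533.3  201.51 242.32] [-3.1415  0.      2.0328] [ 0.04 -0.35 -0.95] [-0.011  0.023 -0.015] 35.454272633796045 jaw -0.12 perp -0.33
rest (array([205.74, 205.55, 205.48, 205.56]), np.float64(-5.039538356723767), np.float64(205.49), np.int64(78))
now (array([188.73, 188.57, 188.51, 188.49]), np.float64(-4.909935448073043), np.float64(255.47), np.int64(70))
48 -5.612822746494487
49 -5.261562477913344
50 -4.909935448073043
51 -4.5579410822541035
52 -4.205578804535492
px/mm [[ 0.0497658  -0.34996256]]
[533.29 201.5  242.3 ] [-3.1414 -0.      2.0328] [-0.74 -1.03 -2.19] [-0.066  0.019  0.024] 35.854642095334995 jaw -1.12 perp -0.59
```

Run:
```python
from f import *
c=dict(np.load("scene8.npz"));w=cloud(c)
print("lid",fit(c,near(w,(602,58),66,70,84),77,56.))
cv2.imwrite("pics/fin.png",c["frame"][:,:,::-1])
```

```text
lid (array([603.9,  59.5,  56.6]), array([603.8,  59.6]), np.float64(0.72), 24)
```

View pics/fin.png

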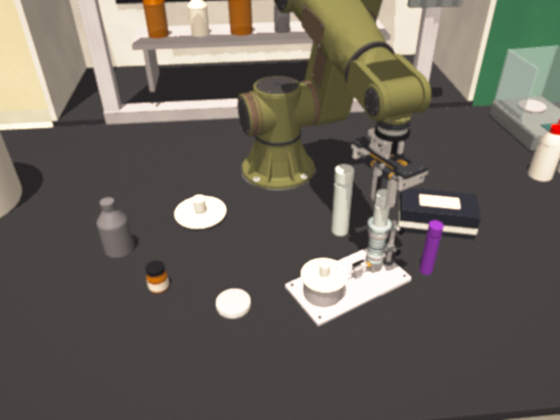

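drive_tool --steps '[{"delta_pos": [0, 0, 0], "yaw": 0, "hand": 30}, {"delta_pos": [0, 0, 0], "yaw": 0, "hand": 30}, {"delta_pos": [0, 0, 0], "yaw": 0, "hand": 30}, {"delta_pos": [0, 0, 0], "yaw": 0, "hand": 30}]'

```text
clock: 13.33
eef_pos: [533.3, 201.5, 242.4]
eef_rot: [-3.142, 0.0, 2.033]
wrist_force: [0.9, 0.9, -1.1]
finger_gap: 35.5
```

The final view shows the lid on the pot (323,275) and the plunger held raised at (380,200). The carrier, jar, flask, carton and look-alikes are where they were, and the pose is steady at z 242.4.

```bash
python3 -c "
from cell import manip
print(manip.sign_off())"
```

```text
the job is handed in; nothing more can be done
None
```

I set the small white lid on the pot and let go. I then drew the rig's plunger straight up and finished still gripping it at the half mark. The job was handed in at about 13.4 s.

- **Lid:** It touched the rim with the tool at z 99.6 mm, against 99.5 predicted. After release the plate top read z 77.3 mm (77 expected), with a slope under 0.4 %. It had not moved by the last picture.
- **Plunger:** The tool rose 50.0 mm from the grip. The depth picture gave 50.0 mm and the knob-edge check about 49.6 mm, which is within its error. The broad ring itself was not measured; the height comes from the 50 mm rise.
- **Side force and grip:** Readings were about 0 to 1.3 N, close to sensor noise. The grip was set to 18 N and held steady.
- **Camera disagreement:** The two cameras differed by 2 to 4 mm in the raw positions. I corrected this against the arm's own position. The top view was blocked by the arm during the placing, so those checks used the scene camera only.
- **Bystanders:** In the last picture the other things on the bench looked undisturbed. I judged this by eye and did not measure it.

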